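# Move the label roll to the other folding hook and fold the emptied hook flat

## Task

Unfold the empty hook on the label board and let it lock standing out, move the label roll over and hang it on that hook, then fold the emptied hook flat against the board so that nobody catches a sleeve on it. The hooks lock by dropping into a notch: lift a hook to free it, swing it round, and feel for the other notch with a light hand until it drops all the way in; never jam a hook against its bracket, press the roll hard on a hook, or upset the things on the worktop.

Things in the scene. Friction and masses are not known exactly. Their poses are not given: they have to be found in the camera images.
- roll: Roll of blank white labels on a card core: 76 mm across, 26 mm wide, round bore 40 mm, 0.09 kg. Hangs by its bore on hook_a at the start, its face to the robot. Origin: its centre; x is its axis. Hung, its centre lies 16 mm below the centre of the bar and its rim stands 18 mm above the top of the bar.
- stand: Fixed upright grey board, 380 mm wide, 196 mm high, 16 mm thick, on two steel feet. Origin: middle of the foot of its front face; x into the board, y along it to the left, z up. Two like hooks on its front, hinges 180 mm apart and 148 mm above the worktop; either may be the left one.
- bracket_a: Fixed bracket of hook_a. Origin: on the hinge axis at the seated bar's height, 30 mm before the board; x into the board, y along it to the left, z up. Cup on the axis 24 mm wide, 48 high. Under the bar a quarter-circle rail, 44 mm from the axis, links two shoes 28 mm wide, each with a notch 10 mm wide, 6.5 deep: flat (+y) and out (-x). Its flat shoe may sit 0.09 rad off either way: feel for it.
- bracket_b: Fixed bracket of hook_b. Origin: on the hinge axis at the seated bar's height, 30 mm before the board; x into the board, y along it to the left, z up. Cup on the axis 24 mm wide, 48 high. Under the bar a quarter-circle rail, 44 mm from the axis, links two shoes 28 mm wide, each with a notch 10 mm wide, 6.5 deep: flat (+y) and out (-x). Its out shoe may sit 0.09 rad off either way: feel for it.
- hook_a: Folding hook: level steel bar 8 mm thick (square inside the collar), 120 mm from its upright hinge axis to the middle of its upturned end; that is rubber sleeved, 10 mm thick, its top 16 mm above the bar's top. Collar 16 mm wide, 53 to 56 mm from the axis. Origin: on the hinge axis, at the height of the bar's centre; +y along the bar to its end, z up. At the start it stands out with the roll.
- hook_b: Folding hook: level steel bar 8 mm thick (square inside the collar), 120 mm from its upright hinge axis to the middle of its upturned end; that is rubber sleeved, 10 mm thick, its top 16 mm above the bar's top. Collar 16 mm wide, 53 to 56 mm from the axis. Origin: on the hinge axis, at the height of the bar's centre; +y along the bar to its end, z up. At the start it is empty and flat.
- tip_a (a point): Top of the upturned end of hook_a, on its centre line, 20 mm above the centre of the bar; axes as hook_a.
- tip_b (a point): Top of the upturned end of hook_b, on its centre line, 20 mm above the centre of the bar; axes as hook_b.
- swing_a (a joint): Swing of hook_a, rad: 0 flat along the board to the left, 1.571 straight out to the front (start); range -0.15 to 1.75. Seated in its notch it has 0.02 rad of play. Turns freely when lifted; light friction.
- swing_b (a joint): Swing of hook_b, rad: 0 flat along the board to the left (start), 1.571 straight out to the front; range -0.15 to 1.75. Seated in its notch it has 0.02 rad of play. Turns freely when lifted; light friction.
- lift_a (a joint): How far hook_a is lifted, m: 0 seated in a notch (start), 0.0065 when it rides on a shoe or the rail, 0.016 at the upper stop. A spring and its weight press it down with 3 N seated, 5 N at the top. Slides level; the bar must be lifted over 0.0065 to leave a notch.
- lift_b (a joint): How far hook_b is lifted, m: as lift_a. At rest between the notches the hook stays where it is left, sitting on the rail; swung along the rail or the shoe's top, the spring drops it into the notch by itself.
- amber_bottle: Brown glass bottle with black cap, 48 mm dia, 100 mm high, on the worktop before the board's left end. Origin: centre of its underside. Leave it alone.
- ointment_jar: White round jar with lid, 62 mm dia, 58 mm high, on the worktop before the board. Origin: centre of its underside. Leave it alone.
- beaker: Small glass beaker, 55 mm dia, 70 mm high, on the worktop to the right of the board. Origin: centre of its underside. Leave it alone.
Not all that is in view belongs to the job. Of the things that look like the roll, the smaller one is meant.

How it is judged:
On the way, in this order (a step that is already met when the one before it is completed fails the run):
1. the hook that was folded (hook_b) stands out and has dropped fully into its notch (value of joint swing_b between 1.43 and 1.71 rad and value of joint lift_b below 0.002 m), for 0.2 s.
2. the roll hangs by its bore on hook_b, between the collar and the upturned end, let go of, with hook_b still locked out (all of step 1 and x of roll in the frame of tip_b between -0.012 and 0.012 m and y of roll in the frame of tip_b between -0.056 and -0.017 m and z of roll in the frame of tip_b between -0.041 and -0.031 m and angle between the x axis of roll and the y axis of tip_b, either way round below 0.2 rad and contact force between the fingers and roll below 0.05 N), for 0.2 s.
At the end, for the whole second after the job is handed in: hook_b stands out seated in its notch (swing within 0.14 rad of 1.571, lift under 2 mm); the roll hangs still on it by its bore, between collar and upturned end, released; hook_a lies flat, seated in its notch (swing under 0.14 rad, lift under 2 mm) (all of step 2 and value of joint swing_a below 0.14 rad and value of joint lift_a below 0.002 m and linear speed of roll below 0.03 m/s and angular speed of roll below 0.5 rad/s and velocity of joint each of swing_a, swing_b below 0.05 rad/s); the robot touches nothing.
It fails at once if a hook is jammed against its bracket (notch shoes, rail) with more than 40 N (contact force between hook_a and bracket_a above 40 N or contact force between hook_b and bracket_b above 40 N).
It fails at once if the roll is pressed on a hook with more than 20 N (contact force between roll and hook_a above 20 N or contact force between roll and hook_b above 20 N).
It fails at once if a bottle, jar or beaker is pushed more than 25 mm or tipped over (distance of any of amber_bottle, ointment_jar, beaker from where it was at the start of the episode above 0.025 m or angle between any of amber_bottle, ointment_jar, beaker's own z axis and vertical above 0.4 rad).
It also fails if it takes over 72 s, if anything falls off the work surface, if the arm or the gripper's body presses on something with over 40 N, if the wrist force passes 120 N, or if a joint passes its speed limit or range.

## Robot

A 6-joint arm with a two-finger parallel gripper is mounted at the origin on a cart in front of the work surface, level with it; the furniture and walls round the work are solid. World frame = base frame: x ahead of the robot, y to its left, z up, the work surface at z = 0. Lengths are in m, angles in rad, forces in N, time in s.
With the tool pointing down it reaches from about 0.325 to 1 m from the base axis. Payload 5.1 kg.
Tool frame: the origin (TCP) lies at the very end of the fingers, on their centre line; the grasp point (between the pads) lies 19 mm behind it; z points along the fingers, y is the direction in which the jaws open and shut (so a half turn about z gives the same grasp; the last joint's range is limited). The gripper opens to 85 mm and grips with 20 to 120 N. Pads are 22 mm wide; open, the fingers measure 114 mm over their backs; the gripper's body (76 mm by 85 mm) begins 54 mm behind the grasp point. The pads swing forward as they close: fully open they stand 13 mm farther back than shut.
Start: joints at [1.221, 0.124, 1.65, -0, 1.367, -0.083], TCP at [0.171, 0.627, 0.231] pointing down, gripper open.
Joint ranges: [-2.61, 2.61], [-1.02, 2.33], [0.03, 2.71], [-1.35, 4.49], [0.32, 2.68], [-2.91, 2.91]. Speed limits (rad/s): [2.57, 2.57, 3.14, 3.14, 3.14, 3.14].

## Interface

Orientations are given as a 3x3 rotation matrix whose columns are the frame's x, y, z axes.
In Python, from cell import status, read_camera, workorder, spotter gives the robot as it stands. The module is installed in compiled form; this text tells all that it offers.
- The arm moves only by the tool move_arm, never from a script. Its argument "steps" is a list of rows, each a list of 3 entries, a list of its own where there are three numbers: the closure, from 0 (fully open) to 1 (shut), then the shift along the tool's x, y, z in mm, then the turn, a rotation vector about the tool's x, y, z in degrees. In form: [[hand, [tx, ty, tz], [wx, wy, wz]], ...]. A call has 1 to 8 rows; each row is the pose to reach, as a shift and turn from the pose commanded when the call began, along the tool's axes at that moment; what a row does not reach only later rows make up. A row lasts 1/8 s, in which the tool goes at most 62.5 mm and 10.7 degrees, less where a joint would pass 70% of its speed; a pose out of reach is approached as far as the arm can. A call with a gripper value outside its range is refused whole. The fingers move at their own pace and stop on an object; "grip_force" is the grip in N (left out, the last holds). Time passes only in rows, so rows that repeat a pose let the fingers close. It gives the time, the measured TCP pose, the force and the opening at its end, in the units of the state.
- status.state(): the state, without advancing time (a new reading comes with each control period).
- read_camera(name): name is "side" or "top" or "wrist"; returns a dict with "frame" (480x640x3 uint8, red, green, blue), "K" (3x3 intrinsics, pixels), "R" (3x3) and "t" (3): a world point X has camera coordinates R X + t. Camera axes: x right, y down, z forward; pixel columns grow to the right and rows downward; lengths in m; the calibration is good to about 2 mm. The wrist camera is an equidistant fisheye: a pixel r from the principal point sees the ray r / f radians off the axis. A picture is of the moment at which its call begins. There is no depth.
- workorder.job_done(): hands the job in, once; it reports no verdict.
Trained networks look in a picture, given as the dict that the camera call returned (one of the last four; its "shot" number tells which), for a name from the list of things; names that differ only in an ending like _2 or _b are one class to them, and where a whole thing is asked for, a point or a joint stands for the part that bears it (a point fixed in the world has none). Each returns a list of dicts, best first, with "conf" (0 to 1); they miss things now and then, are a little off and sometimes report something else, mostly with a low value. They report only what shows in the picture. A call takes as long as a camera call. They do not tell look-alikes from the thing itself.
- spotter.silhouettes(target, picture): "region" (480x640 bool, what is visible of it) and "box" ([left, top, right, bottom] in pixels, round what is visible of it).
The state is a dict: "time": time; "q": joint angles; "joint_velocities": joint speeds; "tau": joint torques, N m; "position": TCP position; "eef_rot": TCP orientation; "contact_force": force on the tool from outside, world axes, zero at the start; "moment": the same for the moment, N m; "gripper_width": finger opening in m.
Only numpy, scipy, OpenCV 4.12 (cv2) and the standard library are available. Lean on these libraries where they do the work, as an engineer would, in place of code of your own. Each camera call takes 0.05 s, during which the arm holds its last target. There are 200 camera calls.

## Working session

There is one attempt and no reset: what is moved stays moved. The work goes in short steps, Python scripts to look and compute and a tool call to move; the robot and the scene stay as the last step left them, time stands still between calls to the robot, and variables do not carry over. Pictures are saved under pics/ and viewed, about 8 in all and at most 12, crops included, and the job is handed in when it is done.

Besides the shell and the picture viewer there is one more tool, called after "Emit:" by a JSON object that holds its "method" and its "body", one argument or row to a line. move_arm: Moves the arm, as the interface text tells. Its arguments: {"type":"object","properties":{"steps":{"type":"array","items":{"type":"array"}},"grip_force":{"type":"number"}},"required":["steps"]}

```bash
mkdir -p pics
cat > h.py <<'E'
import numpy as np, cv2
from cell import status, read_camera, workorder, spotter
def save(p,n): cv2.imwrite('pics/'+n,cv2.cvtColor(p['frame'],cv2.COLOR_RGB2BGR))
def st():
    s=status.state(); print(s['time'],np.round(s['position'],4),np.round(s['eef_rot'],3).tolist(),np.round(s['contact_force'],2),s['gripper_width'],np.round(s['q'],3)); return s
def proj(p,X): 
    c=p['R']@np.array(X)+p['t']; u=p['K']@c; return u[:2]/u[2]
def ray(p,uv):
    d=p['R'].T@np.linalg.solve(p['K'],[*uv,1]); return -p['R'].T@p['t'],d/np.linalg.norm(d)
def atz(p,uv,z):
    o,d=ray(p,uv); return o+d*(z-o[2])/d[2]
def tri(p1,a,p2,b):
    o1,d1=ray(p1,a);o2,d2=ray(p2,b)
    s=np.linalg.lstsq(np.c_[d1,-d2],o2-o1,rcond=None)[0]
    x,y=o1+s[0]*d1,o2+s[1]*d2; return (x+y)/2,np.linalg.norm(x-y)
E
python3 - <<'E'
from h import *
st()
a=read_camera('side');b=read_camera('top')
save(a,'s0.png');save(b,'t0.png')
for p,n in((a,'side'),(b,'top')):
    print(n,p['K'].tolist(),np.round(p['R'],3).tolist(),np.round(p['t'],3), 'cam',-p['R'].T@p['t'])
    for t in('roll','stand','hook_a','bracket_a','amber_bottle','ointment_jar','beaker'):
        for r in spotter.silhouettes(t,p)[:4]: 
            m=np.argwhere(r['region']).mean(0)[::-1]
            print(t,round(r['conf'],2),r['box'],m.round(1))
E
```

```text
0.0 [0.1712 0.6264 0.23  ] [[-0.965, 0.264, -0.001], [0.264, 0.965, -0.002], [0.0, -0.002, -1.0]] [-0.    0.53  0.14] 0.0853544534482832 [ 1.221  0.124  1.652 -0.     1.368 -0.083]
side [[476.02579057373146, 0.0, 332.0451583122448], [0.0, 476.02579057373146, 239.91103178022288], [0.0, 0.0, 1.0]] [[0.955, -0.297, -0.014], [-0.147, -0.431, -0.89], [0.259, 0.852, -0.455]] [-0.423  0.252  0.936] cam [ 0.19899995 -0.81512739  0.64467495]
roll 0.85 [330.9, 230.5, 358.0, 266.4] [345.  249.5]
roll 0.65 [262.5, 199.4, 292.4, 232.7] [278.2 217.1]
stand 0.65 [328.5, 237.0, 384.3, 248.1] [354.3 240.2]
stand 0.64 [320.8, 174.2, 405.5, 290.9] [370.7 231.5]
hook_a 0.66 [325.6, 187.6, 343.3, 206.2] [332.6 197.3]
hook_a 0.43 [327.3, 237.3, 375.9, 250.3] [349.6 240.9]
bracket_a 0.61 [326.7, 184.2, 359.4, 221.2] [345.1 203.9]
bracket_a 0.59 [329.3, 208.4, 396.9, 249.6] [375.5 232.4]
amber_bottle 0.69 [289.4, 216.2, 309.7, 247.9] [297.6 233. ]
ointment_jar 0.77 [327.9, 258.4, 352.3, 293.3] [339.7 276.4]
beaker 0.64 [328.9, 325.0, 361.1, 369.2] [347.3 345.5]
beaker 0.49 [327.9, 192.4, 349.2, 212.5] [342.
[... 448 characters left out ...]
235.7] [285.9 191.5]
stand 0.74 [225.3, 245.0, 249.5, 270.0] [235.2 258.7]
hook_a 0.69 [224.3, 205.3, 286.7, 207.5] [250.5 205.9]
hook_a 0.61 [357.6, 203.8, 367.0, 254.5] [363. 229.]
hook_a 0.5 [221.5, 205.2, 269.9, 212.5] [249.6 205.5]
hook_a 0.15 [220.3, 183.1, 291.5, 226.6] [267.1 202.3]
bracket_a 0.66 [218.5, 185.2, 293.2, 229.1] [267.5 202.1]
bracket_a 0.56 [328.8, 178.9, 378.0, 252.9] [354.  199.6]
amber_bottle 0.59 [223.5, 246.0, 249.0, 268.1] [235.  258.7]
ointment_jar 0.64 [320.4, 229.9, 349.1, 255.1] [334.9 242.3]
ointment_jar 0.39 [436.3, 265.4, 466.7, 289.4] [451.  277.9]
beaker 0.87 [436.0, 265.1, 471.1, 291.1] [450.9 277.8]
beaker 0.56 [202.1, 166.5, 382.4, 235.3] [286.2 190.8]
```

Run:
```python
import cv2,numpy as np
t=cv2.imread('pics/t0.png')[155:305,180:480];s=cv2.imread('pics/s0.png')[160:310,240:440]
cv2.imwrite('pics/t0c.png',cv2.resize(t,None,fx=2.6,fy=2.6,interpolation=2))
cv2.imwrite('pics/s0c.png',cv2.resize(s,None,fx=4,fy=4,interpolation=2))
```

```text
(no output)
```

View pics/t0c.png

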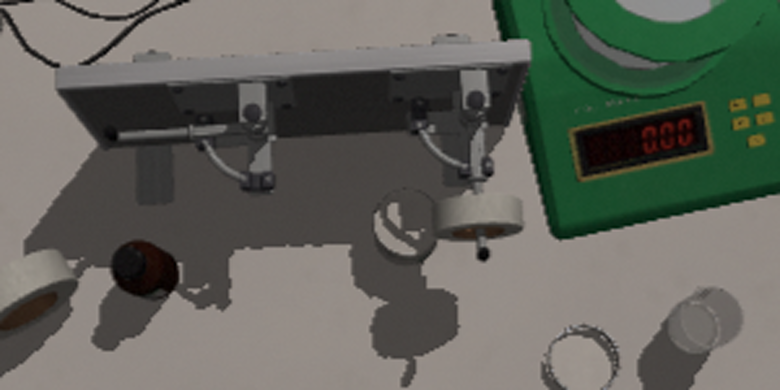

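View pics/s0c.png

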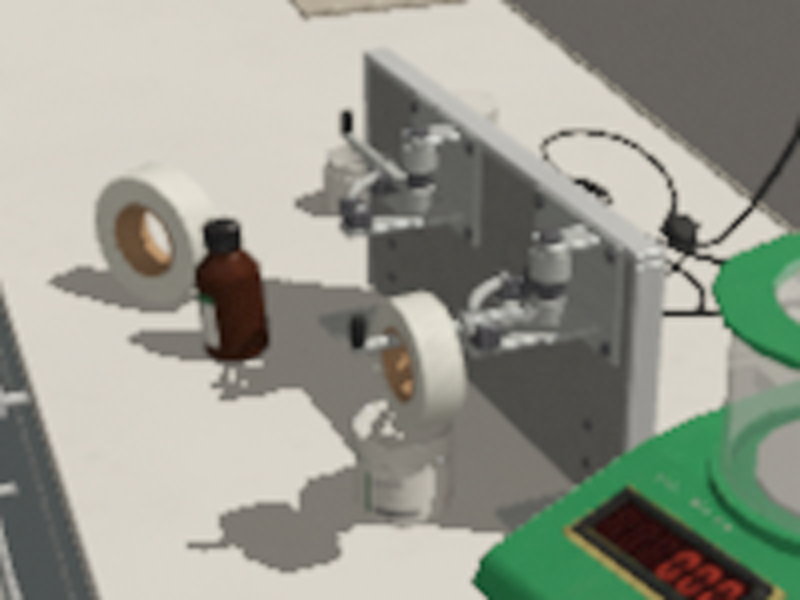

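Run:
```python
from h import *
a=read_camera('side');b=read_camera('top')
T=lambda x,y:(x/2.6+180-.3,y/2.6+155-.3); S=lambda x,y:(x/4+240-.4,y/4+160-.4)
for n,t,s in(('tipb',T(111,131),S(346,114)),('tipa',T(483,252),S(357,318)),('cupb',T(253,111),S(420,132)),('cupa',T(476,99),S(550,236))):
    print(n,tri(b,t,a,s),atz(b,t,.168))
for n,t in(('boardTL',T(57,70)),('boardTR',T(529,43))): print(n,atz(b,t,.196))
for n,t in (('BL',T(57,86)),('BR',T(529,60))): print('front',n,atz(b,t,.196))
for n,x,y,z in(('bottle',130,252,.1),('jar',405,222,.058),('roll',480,200,.17),('beaker',712,310,.07)):print(n,atz(b,T(x,y),z))
w=read_camera('wrist');save(w,'w0.png');print(w['K'],w['R'].tolist(),-w['R'].T@w['t'])
```

```text
tipb (array([0.55166068, 0.39442904, 0.1650429 ]), np.float64(0.0011152885563016077)) [0.55139958 0.39367211 0.168     ]
tipa (array([0.4653732 , 0.08610951, 0.16657042]), np.float64(0.00021428949253662278)) [0.46520268 0.08619864 0.168     ]
cupb (array([0.56617587, 0.2756563 , 0.19346636]), np.float64(0.00028072267893993266)) [0.57403627 0.27856358 0.168     ]
cupa (array([0.58436265, 0.09759287, 0.19390739]), np.float64(0.000807354238636681)) [0.59311899 0.09574596 0.168     ]
boardTL [0.59237891 0.43549716 0.196     ]
boardTR [0.63348717 0.05628073 0.196     ]
front BL [0.57892106 0.43410636 0.196     ]
front BR [0.6190091  0.05596756 0.196     ]
bottle [0.46385747 0.38295649 0.1       ]
jar [0.51052197 0.14822434 0.058     ]
roll [0.50740171 0.09003338 0.17      ]
beaker [ 0.44248904 -0.12196788  0.07      ]
[[371.64829954   0.         316.05786701]
 [  0.         371.64829954 234.95148007]
 [  0.           0.           1.        ]] [[0.26413717653242036, 0.9644847841884326, 0.0008081104352457443], [0.9126611936892842, -0.25021536425294966, 0.3231745921718121], [0.3118991784329262, -0.08462489326881466, -0.9463390142713706]] [0.08938261 0.64908365 0.3733498 ]
```

View pics/w0.png

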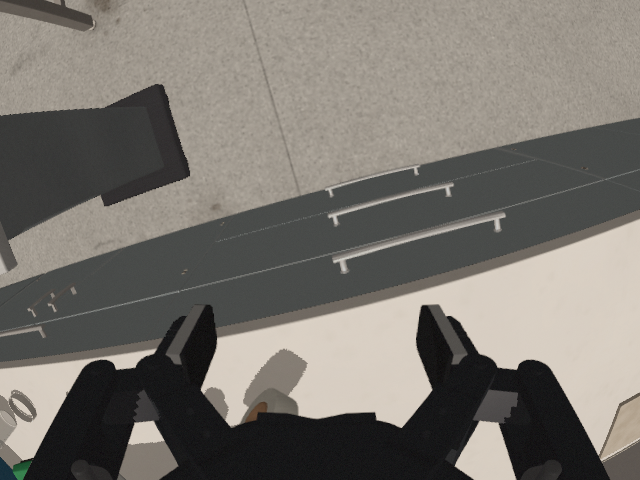

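The images show hook_a on the right with the roll, and hook_b on the left, folded flat. The large roll at the left is the decoy. In the crops, tip_b is at (111,131) and tip_a at (483,252). The hinge spacing measures 179 mm and the tip heights about 166 mm, so the positions agree with the sizes given. The wrist view only shows the table edge.

```bash
cat >> h.py <<'E'
from scipy.spatial.transform import Rotation as Ro
yb=np.array([-.1054,.9944,0]);xb=np.array([.9944,.1054,0]);Rt=np.c_[-xb,yb,[0,0,-1]]
HA=np.array([.5844,.0976,.148]);HB=np.array([.5662,.2757,.148])
def tip(H,s): return H+.12*(-np.sin(s)*xb+np.cos(s)*yb)+[0,0,.02]
def to(T,R=Rt):
    s=status.state();Rc=s['eef_rot'];print('shift mm',np.round(Rc.T@(np.array(T)-s['position'])*1e3,1),'rot deg',np.round(np.degrees(Ro.from_matrix(Rc.T@R).as_rotvec()),2))
E
python3 - <<'E'
from h import *
for s in (0,1.571): print(tip(HA,s),tip(HB,s))
to([.552,.3945,.22])
E
```

```text
[0.571752 0.216928 0.168   ] [0.553552 0.395028 0.168   ]
[0.46507458 0.0849277  0.168     ] [0.44687458 0.2630277  0.168     ]
shift mm [-428.4 -123.9   11.3] rot deg [  0.    -0.   -21.34]
```

Emit:
{"method": "move_arm", "body": {
  "steps": [
    [0.4,[-60,-17,0],[0,0,-7]],
    [0.5,[-120,-34,0],[0,0,-14]],
    [0.5,[-180,-51,0],[0,0,-21.3]],
    [0.5,[-240,-69,0],[0,0,-21.3]],
    [0.5,[-300,-87,5],[0,0,-21.3]],
    [0.5,[-360,-104,10],[0,0,-21.3]],
    [0.5,[-410,-119,10],[0,0,-21.3]],
    [0.5,[-428,-124,10],[0,0,-21.3]]
  ],
  "grip_force": 25
}}

```text
time: 1.95
position: [0.5538, 0.3926, 0.2211]
eef_rot: [[-0.995, -0.102, -0.0], [-0.102, 0.995, -0.0], [0.0, -0.0, -1.0]]
contact_force: [-0.8, -0.2, 0.1]
gripper_width: 0.0427
```

Run:
```python
from h import *
st();w=read_camera('wrist');save(w,'w1.png')
st();to([.552,.3945,.156])
```

```text
1.95 [0.5538 0.3926 0.2211] [[-0.995, -0.102, -0.0], [-0.102, 0.995, -0.0], [0.0, -0.0, -1.0]] [-0.83 -0.24  0.11] 0.04269369665823365 [ 0.538  0.192  1.591 -0.     1.359 -1.135]
2.0 [0.5545 0.3922 0.2211] [[-0.995, -0.101, 0.001], [-0.101, 0.995, -0.001], [-0.001, -0.001, -1.0]] [ 0.99 -0.58  0.18] 0.043093372308077256 [ 5.370e-01  1.930e-01  1.591e+00 -1.000e-03  1.358e+00 -1.135e+00]
shift mm [ 2.3  2.6 65.1] rot deg [-0.05  0.04 -0.23]
```

View pics/w1.png

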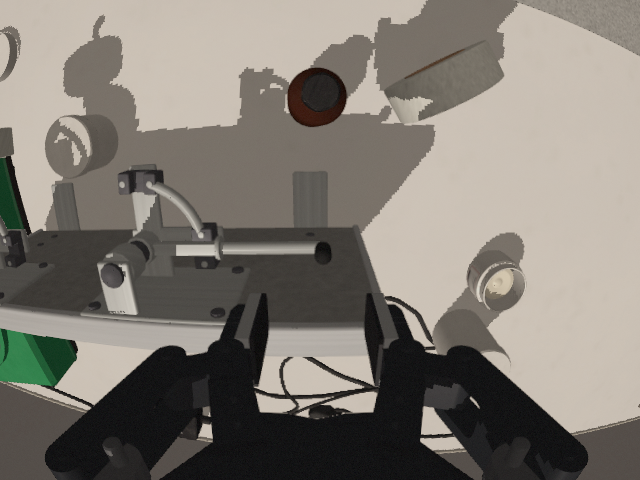

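The wrist view shows tip_b at (322,252) between the fingers and the out shoe near (140,182). I'll convert the tip pixel with the fisheye model.

```bash
cat >> h.py <<'E'
def fray(p,uv):
    K=p['K'];v=(np.array(uv)-K[:2,2])/K[0,0];th=np.linalg.norm(v)
    d=np.r_[np.sin(th)*v/th,np.cos(th)];return -p['R'].T@p['t'],p['R'].T@d
def fatz(p,uv,z):
    o,d=fray(p,uv);return o+d*(z-o[2])/d[2]
E
python3 - <<'E'
from h import *
w=read_camera('wrist')
print('tip',fatz(w,(322,250),.168),'jarcentre',fatz(w,(70,147),.058),'bottle',fatz(w,(322,90),.1))
t=fatz(w,(322,250),.168);to([t[0],t[1],.156]);st()
E
```

```text
tip [0.54488617 0.39500234 0.168     ] jarcentre [0.50934492 0.15230394 0.058     ] bottle [0.45370517 0.38650276 0.1       ]
shift mm [ 7.6  2.2 65.1] rot deg [ 0.   -0.02 -0.18]
2.05 [0.5527 0.3936 0.2211] [[-0.995, -0.102, -0.0], [-0.102, 0.995, -0.0], [0.0, 0.0, -1.0]] [ 0.85  0.28 -0.12] 0.04268863264530187 [ 0.54   0.191  1.592  0.     1.359 -1.134]
```

Emit:
{"method": "move_arm", "body": {
  "steps": [
    [0.5,[2,2,25],[0,0,0]],
    [0.5,[2,2,50],[0,0,0]],
    [0.5,[2,2,65],[0,0,0]],
    [0.8,[2,2,65],[0,0,0]],
    [1,[2,2,65],[0,0,0]],
    [1,[2,2,65],[0,0,0]],
    [1,[2,2,65],[0,0,0]]
  ],
  "grip_force": 25
}}

```text
time: 2.92
position: [0.5498, 0.3962, 0.1572]
eef_rot: [[-0.995, -0.104, 0.001], [-0.104, 0.995, 0.0], [-0.001, 0.0, -1.0]]
contact_force: [0.8, -2.1, 0.7]
gripper_width: 0.0076
```

Emit:
{"method": "move_arm", "body": {
  "steps": [
    [1,[0,0,-3],[0,0,0]],
    [1,[0,0,-6],[0,0,0]],
    [1,[0,0,-9],[0,0,0]],
    [1,[0,0,-11],[0,0,0]],
    [1,[0,0,-11],[0,0,0]]
  ],
  "grip_force": 25
}}

```text
time: 3.55
position: [0.5493, 0.396, 0.1672]
eef_rot: [[-0.994, -0.105, -0.0], [-0.105, 0.994, -0.001], [0.0, -0.001, -1.0]]
contact_force: [1.0, -4.1, -3.6]
gripper_width: 0.0078
```

Run:
```python
from h import *
w=read_camera('wrist');save(w,'w2.png');st()
cv2.imwrite('pics/w2c.png',cv2.resize(cv2.cvtColor(w['frame'],4)[150:370,80:480],None,fx=2,fy=2))
```

```text
3.6 [0.5493 0.396  0.1671] [[-0.994, -0.105, -0.0], [-0.105, 0.994, -0.001], [0.0, -0.001, -1.0]] [ 0.35 -3.75 -4.37] 0.007888651744973961 [ 0.546  0.227  1.643 -0.     1.272 -1.13 ]
```

View pics/w2c.png

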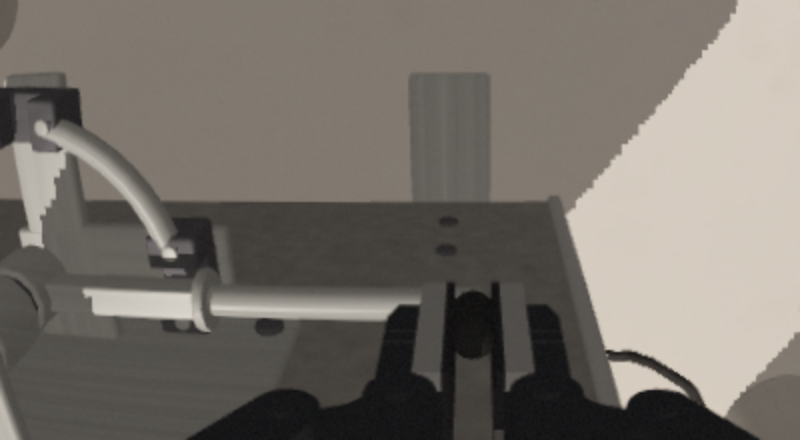

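The crop shows the sleeve gripped between the pads at about (473,325), with the bar lifted clear of the flat shoe. The 4 N downward force matches the spring. Next I swing it to about 77°.

Emit:
{"method": "move_arm", "body": {
  "steps": [
    [1,[20.8,-2.8,0],[0,0,0]],
    [1,[41,-8,0],[0,0,0]],
    [1,[60,-17,0],[0,0,0]],
    [1,[77,-29,0],[0,0,0]],
    [1,[92,-44,0],[0,0,0]],
    [1,[104,-61,0],[0,0,0]],
    [1,[113,-80,0],[0,0,0]],
    [1,[117,-94,0],[0,0,0]]
  ]
}}

```text
time: 4.6
position: [0.4402, 0.2914, 0.1668]
eef_rot: [[-0.994, -0.106, -0.005], [-0.106, 0.994, 0.003], [0.005, 0.003, -1.0]]
contact_force: [-5.5, 1.9, -4.1]
gripper_width: 0.0074
```

Emit:
{"method": "move_arm", "body": {
  "steps": [
    [1,[0,0,3],[0,0,0]],
    [1,[0,0,3],[0,0,0]],
    [0.7,[0,0,3],[0,0,0]],
    [0.7,[0,0,3],[0,0,0]],
    [0.7,[-4,0,6],[0,0,0]],
    [0.7,[-7,0,11],[0,0,0]],
    [0.7,[-7,0,11],[0,0,0]]
  ]
}}

```text
time: 5.48
position: [0.4498, 0.2911, 0.1555]
eef_rot: [[-0.995, -0.104, -0.001], [-0.104, 0.995, -0.0], [0.001, -0.0, -1.0]]
contact_force: [-1.2, -0.0, -0.6]
gripper_width: 0.0255
```

Run:
```python
from h import *
w=read_camera('wrist');save(w,'w3.png');st()
cv2.imwrite('pics/w3c.png',cv2.resize(cv2.cvtColor(w['frame'],4)[210:430,200:500],None,fx=2.6,fy=2.6))
```

```text
5.525 [0.4497 0.2912 0.1557] [[-0.995, -0.105, -0.001], [-0.105, 0.995, -0.0], [0.001, -0.0, -1.0]] [ 0.75 -0.25  0.57] 0.025739658272182695 [ 0.474 -0.069  1.977  0.     1.234 -1.201]
```

View pics/w3c.png

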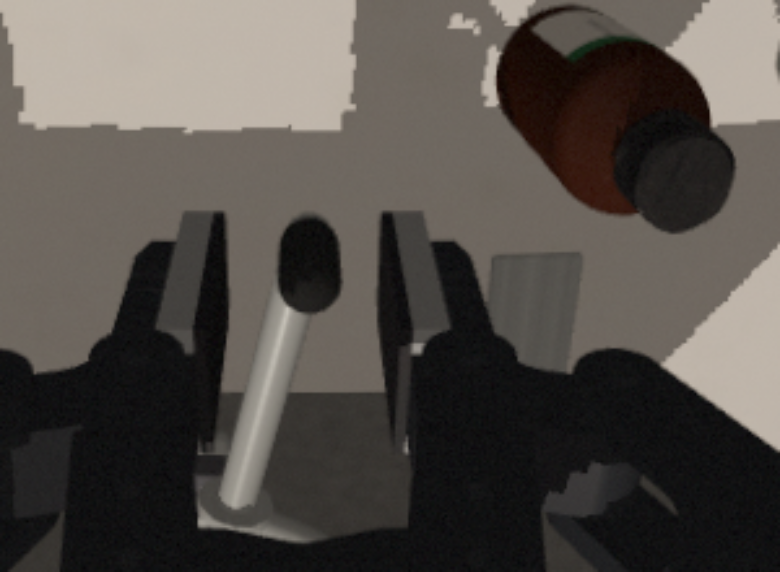

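The crop shows the sleeve caged at (310,265) between the pads at 225 and 385, with the bar still on the rail. I'll push it slowly with the left finger.

Emit:
{"method": "move_arm", "body": {
  "steps": [
    [0.7,[0,-5,0],[0,0,0]],
    [0.7,[0,-10,0],[0,0,0]],
    [0.7,[1,-14,0],[0,0,0]],
    [0.7,[1,-18,0],[0,0,0]],
    [0.7,[1,-21,0],[0,0,0]],
    [0.7,[1,-21,0],[0,0,0]]
  ]
}}

```text
time: 6.28
position: [0.4512, 0.27, 0.1564]
eef_rot: [[-0.995, -0.105, 0.0], [-0.105, 0.995, -0.0], [-0.0, -0.0, -1.0]]
contact_force: [-0.4, 0.4, 0.0]
gripper_width: 0.0255
```

Emit:
{"method": "move_arm", "body": {
  "steps": [
    [0.7,[0,-1.5,0],[0,0,0]],
    [0.7,[0,-3,0],[0,0,0]],
    [0.7,[0,-3,0],[0,0,0]]
  ]
}}

```text
time: 6.65
position: [0.4513, 0.2673, 0.1563]
eef_rot: [[-0.994, -0.105, -0.0], [-0.105, 0.994, -0.0], [0.0, -0.0, -1.0]]
contact_force: [-0.4, 0.1, 0.2]
gripper_width: 0.0257
```

Emit:
{"method": "move_arm", "body": {
  "steps": [
    [0.7,[0,-1.5,0],[0,0,0]],
    [0.7,[0,-3,0],[0,0,0]],
    [0.7,[0,-4,0],[0,0,0]],
    [0.7,[0,-4,0],[0,0,0]]
  ]
}}

```text
time: 7.15
position: [0.4518, 0.2632, 0.1564]
eef_rot: [[-0.995, -0.105, 0.0], [-0.105, 0.995, -0.0], [-0.0, -0.0, -1.0]]
contact_force: [-0.7, 0.0, 0.4]
gripper_width: 0.0256
```

Emit:
{"method": "move_arm", "body": {
  "steps": [
    [0.7,[0,-1.5,0],[0,0,0]],
    [0.7,[0,-3,0],[0,0,0]],
    [0.7,[0,-4,0],[0,0,0]],
    [0.7,[0,-4,0],[0,0,0]]
  ]
}}

```text
time: 7.65
position: [0.4521, 0.2599, 0.1564]
eef_rot: [[-0.995, -0.105, -0.0], [-0.105, 0.995, 0.001], [-0.0, 0.001, -1.0]]
contact_force: [-1.2, 4.3, -0.8]
gripper_width: 0.0255
```

Run:
```python
from h import *
w=read_camera('wrist');save(w,'w4.png');st()
cv2.imwrite('pics/w4c.png',cv2.resize(cv2.cvtColor(w['frame'],4)[210:430,200:500],None,fx=2.6,fy=2.6))
for p in [read_camera('side')]:
    save(p,'s4.png')
    cv2.imwrite('pics/s4c.png',cv2.resize(cv2.cvtColor(p['frame'],4)[150:300,240:440],None,fx=4,fy=4,interpolation=2))
```

```text
7.7 [0.4521 0.2599 0.1564] [[-0.994, -0.105, -0.0], [-0.105, 0.994, 0.001], [-0.0, 0.001, -1.0]] [-1.89  4.15  0.32] 0.025527768508377624 [ 4.180e-01 -1.030e-01  2.009e+00  1.000e-03  1.236e+00 -1.258e+00]
```

View pics/w4c.png

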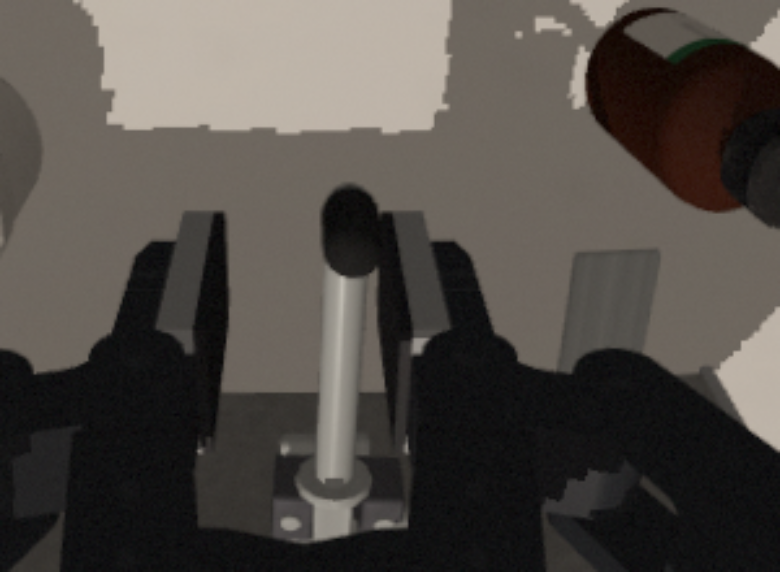

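The force jumped to 4 N and the bar sits centred over its shoe at (335,495), so the hook has probably dropped in. To check, I'll nudge it lightly the other way. If it is locked it must resist.

Emit:
{"method": "move_arm", "body": {
  "steps": [
    [0.7,[0,5,0],[0,0,0]],
    [0.7,[0,10,0],[0,0,0]],
    [0.7,[0,14,0],[0,0,0]],
    [0.7,[0,16,0],[0,0,0]],
    [0.7,[0,17.5,0],[0,0,0]],
    [0.7,[0,18,0],[0,0,0]],
    [0.7,[0,18,0],[0,0,0]]
  ]
}}

```text
time: 8.62
position: [0.4503, 0.2772, 0.1563]
eef_rot: [[-0.995, -0.105, -0.0], [-0.105, 0.995, -0.0], [0.0, -0.0, -1.0]]
contact_force: [0.8, -0.7, 0.1]
gripper_width: 0.0258
```

Emit:
{"method": "move_arm", "body": {
  "steps": [
    [0.7,[0,1,0],[0,0,0]],
    [0.7,[0,2,0],[0,0,0]],
    [0.7,[0,2,0],[0,0,0]]
  ]
}}

```text
time: 9.0
position: [0.4501, 0.2793, 0.1563]
eef_rot: [[-0.994, -0.105, 0.0], [-0.105, 0.994, 0.0], [-0.0, 0.0, -1.0]]
contact_force: [-0.0, -0.5, 0.6]
gripper_width: 0.0254
```

Emit:
{"method": "move_arm", "body": {
  "steps": [
    [0.7,[0,1,0],[0,0,0]],
    [0.7,[0,2,0],[0,0,0]],
    [0.7,[0,2,0],[0,0,0]]
  ]
}}

```text
time: 9.38
position: [0.4499, 0.2813, 0.1563]
eef_rot: [[-0.994, -0.105, 0.0], [-0.105, 0.994, 0.0], [-0.0, -0.0, -1.0]]
contact_force: [0.2, -0.5, 0.1]
gripper_width: 0.0259
```

Run:
```python
from h import *
w=read_camera('wrist');save(w,'w5.png');st()
cv2.imwrite('pics/w5c.png',cv2.resize(np.hstack([cv2.imread('pics/w4.png')[270:430,260:400],cv2.cvtColor(w['frame'],4)[270:430,260:400]]),None,fx=2.8,fy=2.8))
```

```text
9.425 [0.4499 0.2813 0.1564] [[-0.994, -0.105, 0.0], [-0.105, 0.994, 0.0], [-0.0, 0.0, -1.0]] [ 0.2   0.86 -0.31] 0.025679606763496822 [ 0.458 -0.082  1.989  0.     1.235 -1.218]
```

View pics/w5c.png

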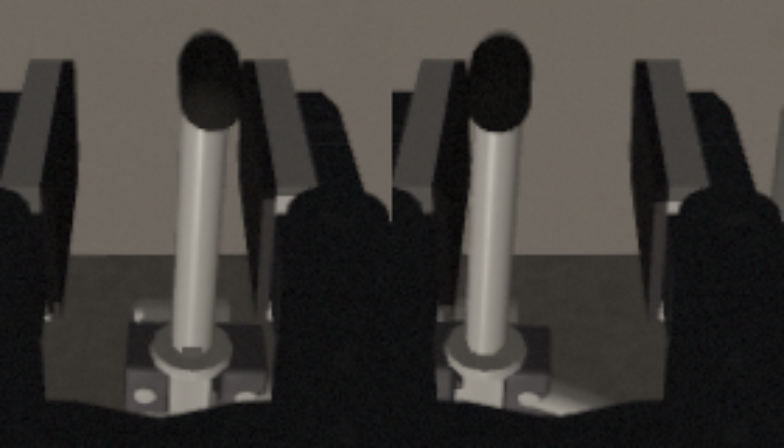

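The bar has moved about 5 mm at the tip. That is still within the notch play: 2 mm of clearance at 44 mm makes about 5.4 mm at the tip. I'll push a little more.

Emit:
{"method": "move_arm", "body": {
  "steps": [
    [0.7,[0,1,0],[0,0,0]],
    [0.7,[0,2,0],[0,0,0]],
    [0.7,[0,2,0],[0,0,0]]
  ]
}}

```text
time: 9.8
position: [0.4497, 0.2825, 0.1562]
eef_rot: [[-0.994, -0.105, -0.0], [-0.105, 0.994, -0.002], [0.0, -0.002, -1.0]]
contact_force: [0.8, -3.9, 1.4]
gripper_width: 0.0256
```

Resistance is now −3.9 N, so hook_b is locked out at about 1.50 rad. Next is the roll.

Emit:
{"method": "move_arm", "body": {
  "steps": [
    [0.7,[0,-5,0],[0,0,0]],
    [0.6,[0,-5,-30],[0,0,0]],
    [0.3,[0,-5,-64],[0,0,0]],
    [0,[-10,-60,-64],[0,0,0]],
    [0,[-20,-115,-64],[0,0,0]],
    [0,[-30,-165,-64],[0,0,0]],
    [0,[-36,-198,-64],[0,0,0]],
    [0,[-36,-198,-64],[0,0,0]]
  ]
}}

```text
time: 10.8
position: [0.5067, 0.0887, 0.2205]
eef_rot: [[-0.995, -0.101, 0.001], [-0.101, 0.995, 0.001], [-0.001, 0.001, -1.0]]
contact_force: [0.3, 0.8, -0.1]
gripper_width: 0.0859
```

Run:
```python
from h import *
w=read_camera('wrist');save(w,'w6.png');st()
for r in spotter.silhouettes('roll',w): print(r['conf'],r['box'])
for z,d in((.170,.078),):
    for y in (-.038,0,.038):
        pass
```

```text
10.85 [0.5064 0.0897 0.2204] [[-0.995, -0.103, 0.0], [-0.103, 0.995, 0.001], [-0.0, 0.001, -1.0]] [-0.27  0.2   0.6 ] 0.08543806952624973 [ 7.000e-02 -1.740e-01  1.961e+00  1.000e-03  1.354e+00 -1.604e+00]
0.74 [260.3, 200.1, 379.0, 274.3]
0.74 [619.2, 158.8, 640.0, 216.7]
```

View pics/w6.png

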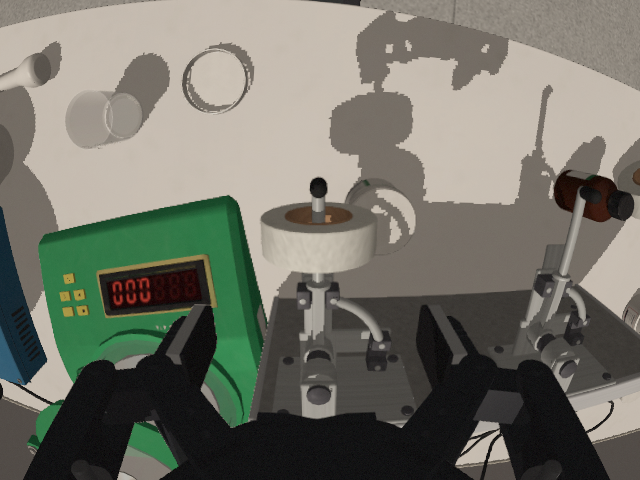

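The wrist view shows the roll box centred at column 320, against 315–316 for the finger centre. So I shift 2 mm to the left (+y) and descend over it.

Emit:
{"method": "move_arm", "body": {
  "steps": [
    [0,[0,2,20],[0,0,0]],
    [0,[0,2,45],[0,0,0]],
    [0,[0,2,70],[0,0,0]],
    [0,[0,2,90],[0,0,0]],
    [0,[0,2,105],[0,0,0]],
    [0,[0,2,113],[0,0,0]],
    [0,[0,2,113],[0,0,0]]
  ],
  "grip_force": 25
}}

```text
time: 11.78
position: [0.5056, 0.0924, 0.1067]
eef_rot: [[-0.994, -0.105, -0.001], [-0.105, 0.994, -0.0], [0.001, 0.0, -1.0]]
contact_force: [-0.1, 0.1, 0.5]
gripper_width: 0.0856
```

Emit:
{"method": "move_arm", "body": {
  "steps": [
    [0.2,[0,0,0],[0,0,0]],
    [0.3,[0,0,0],[0,0,0]],
    [0.3,[0,0,0],[0,0,0]],
    [0.3,[0,0,0],[0,0,0]]
  ],
  "grip_force": 25
}}

```text
time: 12.28
position: [0.5065, 0.0921, 0.1079]
eef_rot: [[-0.995, -0.105, 0.001], [-0.105, 0.995, 0.0], [-0.001, 0.0, -1.0]]
contact_force: [-0.2, 0.1, 1.5]
gripper_width: 0.0745
```

Run:
```python
from h import *
st()
p=read_camera('side');save(p,'s7.png')
t=read_camera('top');save(t,'t7.png')
f=lambda p,a,b,c,d,k:cv2.resize(cv2.cvtColor(p['frame'],4)[a:b,c:d],(400,400),interpolation=2)
cv2.imwrite('pics/st7.png',np.hstack([f(p,185,285,290,390,4),f(t,170,270,310,410,4)]))
```

```text
12.275 [0.5065 0.0921 0.1079] [[-0.995, -0.105, 0.001], [-0.105, 0.995, 0.0], [-0.001, 0.0, -1.0]] [-0.2  0.1  1.5] 0.07445806044554877 [ 0.076 -0.065  2.061  0.     1.145 -1.6  ]
```

View pics/st7.png

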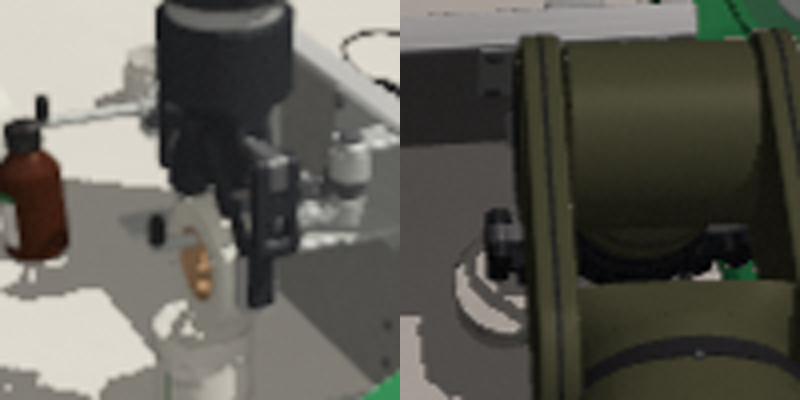

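The side view shows the roll held. The finger at (260,230) looks close to the roll's rear side, so I'll check the offset numerically.

Run:
```python
from h import *
p=read_camera('side');s=status.state();P=s['position']
c=lambda X:((proj(p,X)-[290,185])*4).round()
for d in(.06,.078,.096,.104,.12): print(d,'axis',c(HA-xb*d+[0,0,-.016]),'right',c(HA-xb*d-yb*.038+[0,0,-.016]),'top',c(HA-xb*d+[0,0,.022]))
print('cup',c(HA+[0,0,.045]),'tipa',c(tip(HA,1.571)))
print('finger end R',[c(P-yb*.045+xb*k+[0,0,.012]) for k in(-.011,.011)],'outer',[c(P-yb*.056+xb*k+[0,0,.012]) for k in(-.011,.011)])
```

```text
0.06 axis [253. 251.] right [283. 280.] top [254. 192.]
0.078 axis [225. 257.] right [254. 287.] top [225. 198.]
0.096 axis [196. 264.] right [224. 294.] top [195. 204.]
0.104 axis [183. 266.] right [211. 297.] top [182. 206.]
0.12 axis [157. 272.] right [184. 303.] top [156. 212.]
cup [349. 136.] tipa [156. 215.]
finger end R [array([239., 314.]), array([274., 305.])] outer [array([247., 323.]), array([283., 314.])]
```

The roll's front face is at d≈0.096, so its centre is about 5 mm outboard of the grip centre. That is acceptable. Next I lift 24 mm and pull it off.

Emit:
{"method": "move_arm", "body": {
  "steps": [
    [0.3,[0,0,-8],[0,0,0]],
    [0.3,[0,0,-16],[0,0,0]],
    [0.3,[0,0,-24],[0,0,0]],
    [0.3,[0,0,-24],[0,0,0]]
  ]
}}

```text
time: 12.92
position: [0.5066, 0.0921, 0.1324]
eef_rot: [[-0.994, -0.105, 0.002], [-0.105, 0.994, 0.0], [-0.002, -0.0, -1.0]]
contact_force: [0.7, 1.0, -1.1]
gripper_width: 0.0743
```

Emit:
{"method": "move_arm", "body": {
  "steps": [
    [0.3,[10,0,-24],[0,0,0]],
    [0.3,[20,0,-24],[0,0,0]]
  ]
}}

```text
time: 13.18
position: [0.4867, 0.0901, 0.1561]
eef_rot: [[-0.994, -0.105, 0.003], [-0.105, 0.994, 0.0], [-0.003, 0.0, -1.0]]
contact_force: [2.6, 0.7, -4.8]
gripper_width: 0.0741
```

I added the lift twice by mistake, so the bore is now raising hook_a by a few mm, though only with spring force. I'll lower it straight back before going on.

Emit:
{"method": "move_arm", "body": {
  "steps": [
    [0.3,[0,0,10],[0,0,0]],
    [0.3,[0,0,18],[0,0,0]],
    [0.3,[0,0,24],[0,0,0]],
    [0.3,[0,0,24],[0,0,0]]
  ]
}}

```text
time: 13.68
position: [0.4858, 0.0899, 0.1304]
eef_rot: [[-0.994, -0.105, -0.002], [-0.105, 0.994, -0.0], [0.002, 0.0, -1.0]]
contact_force: [1.1, 1.0, -1.9]
gripper_width: 0.0747
```

Run:
```python
from h import *
st()
p=read_camera('side');save(p,'s8.png');w=read_camera('wrist')
f=lambda p,a,b,c,d:cv2.resize(cv2.cvtColor(p['frame'],4)[a:b,c:d],(400,400),interpolation=2)
cv2.imwrite('pics/s8c.png',np.hstack([f(p,185,285,290,390),f(w,140,420,180,460)]))
```

```text
13.675 [0.4858 0.0899 0.1304] [[-0.994, -0.105, -0.002], [-0.105, 0.994, -0.0], [0.002, 0.0, -1.0]] [ 1.06  1.02 -1.91] 0.07466427128609487 [ 0.074 -0.139  2.087 -0.     1.195 -1.601]
```

View pics/s8c.png

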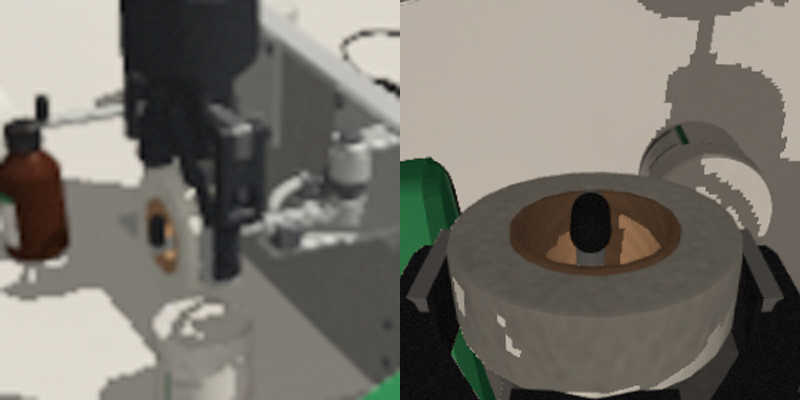

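The side view shows the tip centred in the bore at (157,233), and the wrist view agrees. The roll is upright and still held. I'll pull it off level.

Emit:
{"method": "move_arm", "body": {
  "steps": [
    [0.3,[12,0,0],[0,0,0]],
    [0.3,[24,0,0],[0,0,0]],
    [0.3,[36,0,0],[0,0,0]],
    [0.3,[48,0,0],[0,0,0]],
    [0.3,[52,0,0],[0,0,0]],
    [0.3,[52,0,0],[0,0,0]]
  ]
}}

```text
time: 14.52
position: [0.4342, 0.0845, 0.1315]
eef_rot: [[-0.994, -0.105, 0.001], [-0.105, 0.994, 0.0], [-0.001, -0.0, -1.0]]
contact_force: [0.5, 0.7, -1.0]
gripper_width: 0.0741
```

Run:
```python
from h import *
s=st()
# hook_b dir at swing 1.50; contacts: tip extremes
a=.067; u=-xb*np.cos(a)+yb*np.sin(a)
p=read_camera('side');t=read_camera('top')
for r in spotter.silhouettes('roll',p)[:3]: print('side',r['conf'],r['box'],np.argwhere(r['region']).mean(0)[::-1].round(1))
for r in spotter.silhouettes('roll',t)[:3]: print('top',r['conf'],r['box'])
print('exp roll side',proj(p,s['position']-xb*.005+[0,0,.025]),'tipb now',tip(HB,1.504),'insert start',HB+u*.155,'end',HB+u*.084)
to(HB+u*.155+xb*.005+[0,0,s['position'][2]-.148])
to(HB+u*.084+xb*.005+[0,0,s['position'][2]-.148])
```

```text
14.525 [0.4342 0.0845 0.1315] [[-0.994, -0.105, 0.001], [-0.105, 0.994, 0.0], [-0.001, -0.0, -1.0]] [ 0.45  0.74 -0.96] 0.0740977380513775 [ 0.071 -0.272  2.196 -0.     1.217 -1.605]
side 0.85 [264.2, 196.9, 289.3, 232.5] [278.2 216.8]
side 0.73 [303.8, 226.2, 320.4, 264.5] [310.7 247. ]
top 0.56 [164.2, 248.8, 211.0, 287.7]
top 0.52 [270.5, 209.7, 281.3, 262.3]
exp roll side [313.56501986 245.99016897] tipb now [0.4462939  0.27104495 0.168     ] insert start [0.41132006 0.26971877 0.148     ] end [0.48226506 0.27245856 0.148     ]
shift mm [ -1.1 186.6  -0. ] rot deg [ 0.    0.01 -0.04]
shift mm [-72.  181.9  -0. ] rot deg [ 0.    0.01 -0.04]
```

The roll's box is centred at row 245, against 246 expected for my grip model. Now I move across and insert along hook_b's line.

Emit:
{"method": "move_arm", "body": {
  "steps": [
    [0.3,[6,35,0],[0,0,0]],
    [0.3,[8,80,0],[0,0,0]],
    [0.3,[8,125,0],[0,0,0]],
    [0.3,[8,165,0],[0,0,0]],
    [0.3,[5,187,0],[0,0,0]],
    [0.3,[0,187,0],[0,0,0]],
    [0.3,[0,187,0],[0,0,0]]
  ]
}}

```text
time: 15.6
position: [0.4152, 0.2701, 0.1312]
eef_rot: [[-0.995, -0.105, -0.0], [-0.105, 0.995, -0.001], [0.0, -0.001, -1.0]]
contact_force: [0.2, 0.5, -1.0]
gripper_width: 0.0746
```

Run:
```python
from h import *
s=st()
a=.067; u=-xb*np.cos(a)+yb*np.sin(a)
w=read_camera('wrist');p=read_camera('side')
for n,q in(('wrist',w),('side',p)):
  for k in('roll','hook_b'):
    for r in spotter.silhouettes(k,q)[:3]: print(n,k,round(r['conf'],2),np.round(r['box']))
print('side tip',proj(p,tip(HB,1.504)),'roll',proj(p,s['position']-xb*.005+[0,0,.025]))
cv2.imwrite('pics/s9c.png',np.hstack([cv2.resize(cv2.cvtColor(p['frame'],4)[170:270,270:370],(400,400),interpolation=2),cv2.resize(cv2.cvtColor(w['frame'],4)[140:420,180:460],(400,400))]))
to(HB+u*.084+xb*.005+[0,0,s['position'][2]-.148])
```

```text
15.6 [0.4152 0.2701 0.1312] [[-0.995, -0.105, -0.0], [-0.105, 0.995, -0.001], [0.0, -0.001, -1.0]] [ 0.16  0.52 -1.03] 0.07458483927863366 [ 0.469 -0.138  2.085 -0.     1.195 -1.207]
wrist roll 0.97 [523. 230. 640. 342.]
wrist roll 0.91 [211. 260. 420. 418.]
wrist hook_b 0.78 [  2. 342.  47. 446.]
side roll 0.79 [266. 200. 286. 233.]
side roll 0.77 [278. 199. 294. 230.]
side hook_b 0.62 [327. 238. 375. 247.]
side hook_b 0.44 [330. 233. 384. 245.]
side tip [300.41148772 208.34860294] roll [286.85769077 214.73394116]
shift mm [-72.3  -4.5   0.2] rot deg [-0.    0.   -0.09]
```

Emit:
{"method": "move_arm", "body": {
  "steps": [
    [0.3,[-8,-0.5,0],[0,0,0]],
    [0.3,[-14,-1,0],[0,0,0]],
    [0.3,[-20,-1.3,0],[0,0,0]],
    [0.3,[-24,-1.5,0],[0,0,0]],
    [0.3,[-24,-1.5,0],[0,0,0]]
  ]
}}

```text
time: 16.52
position: [0.4391, 0.2716, 0.1313]
eef_rot: [[-0.995, -0.105, -0.0], [-0.105, 0.995, -0.0], [0.0, -0.0, -1.0]]
contact_force: [0.1, -0.1, -1.7]
gripper_width: 0.0746
```

Run:
```python
from h import *
s=st()
p=read_camera('side');w=read_camera('wrist')
cv2.imwrite('pics/s10c.png',np.hstack([cv2.resize(cv2.cvtColor(p['frame'],4)[170:270,260:360],(400,400),interpolation=2),cv2.resize(cv2.cvtColor(w['frame'],4)[140:420,180:460],(400,400))]))
# dark sleeve pixels inside bore region of wrist
f=w['frame'][225:345,230:410].max(2); m=f<45
n,l,stt,c=cv2.connectedComponentsWithStats(m.astype(np.uint8))
print([(stt[i].tolist(),c[i].round(1).tolist()) for i in range(1,n) if stt[i,4]>60])
g=w['frame'].astype(int);o=(g[...,0]-g[...,2]>35);ys,xs=np.where(o[200:420,200:430]);print('bore orange cols',np.percentile(xs,[1,50,99])+200,'rows',np.percentile(ys,[1,50,99])+200)
```

```text
16.525 [0.4391 0.2716 0.1313] [[-0.995, -0.105, -0.0], [-0.105, 0.995, -0.0], [0.0, -0.0, -1.0]] [ 0.12 -0.14 -1.72] 0.07459141447601637 [ 0.45  -0.088  2.04   0.     1.191 -1.226]
[]
bore orange cols [278. 319. 360.] rows [275. 304. 330.]
```

Emit:
{"method": "move_arm", "body": {
  "steps": [
    [0.3,[-4,-0.3,0],[0,0,0]],
    [0.3,[-8,-0.5,0],[0,0,0]],
    [0.3,[-12,-0.8,0],[0,0,0]],
    [0.3,[-12,-0.8,0],[0,0,0]]
  ]
}}

```text
time: 17.12
position: [0.4512, 0.272, 0.1314]
eef_rot: [[-0.995, -0.105, 0.0], [-0.105, 0.995, 0.0], [-0.0, 0.0, -1.0]]
contact_force: [0.2, -0.6, -0.9]
gripper_width: 0.0741
```

Run:
```python
from h import *
s=st()
w=read_camera('wrist')
f=w['frame'][265:340,270:370].max(2); print(f.min(),np.percentile(f,5)); m=f<40
n,l,stt,c=cv2.connectedComponentsWithStats(m.astype(np.uint8))
print([(stt[i].tolist(),c[i].round(1).tolist()) for i in range(1,n) if stt[i,4]>20])
```

```text
17.125 [0.4512 0.272  0.1314] [[-0.995, -0.105, 0.0], [-0.105, 0.995, 0.0], [-0.0, 0.0, -1.0]] [ 0.22 -0.64 -0.92] 0.07414025193083969 [ 0.441 -0.064  2.017 -0.     1.189 -1.235]
4 62.0
[([38, 45, 26, 17, 326], [50.1, 53.6])]
```

The dark tip now shows inside the bore, at column 320 against a bore centre of 319, and there is no side force. I'll continue to d≈0.084.

Emit:
{"method": "move_arm", "body": {
  "steps": [
    [0.3,[-7,-0.5,0],[0,0,0]],
    [0.3,[-14,-1,0],[0,0,0]],
    [0.3,[-21,-1.4,0],[0,0,0]],
    [0.3,[-28,-1.9,0],[0,0,0]],
    [0.3,[-35,-2.3,0],[0,0,0]],
    [0.3,[-35,-2.3,0],[0,0,0]]
  ]
}}

```text
time: 17.92
position: [0.4864, 0.2734, 0.1314]
eef_rot: [[-0.995, -0.104, 0.0], [-0.104, 0.995, 0.0], [-0.0, 0.0, -1.0]]
contact_force: [-0.7, 0.2, -1.0]
gripper_width: 0.0745
```

Emit:
{"method": "move_arm", "body": {
  "steps": [
    [0.3,[0,0,8],[0,0,0]],
    [0.3,[0,0,15],[0,0,0]],
    [0.3,[0,0,20],[0,0,0]],
    [0.3,[0,0,22],[0,0,0]],
    [0.3,[0,0,22],[0,0,0]]
  ]
}}

```text
time: 18.55
position: [0.4858, 0.2734, 0.1092]
eef_rot: [[-0.994, -0.105, -0.0], [-0.105, 0.994, -0.0], [0.0, -0.0, -1.0]]
contact_force: [0.6, 0.5, -0.6]
gripper_width: 0.0744
```

Emit:
{"method": "move_arm", "body": {
  "steps": [
    [0.3,[0,0,1],[0,0,0]],
    [0.3,[0,0,2],[0,0,0]],
    [0.3,[0,0,2],[0,0,0]]
  ]
}}

```text
time: 18.92
position: [0.4862, 0.2735, 0.1079]
eef_rot: [[-0.994, -0.105, 0.001], [-0.105, 0.994, 0.0], [-0.001, 0.0, -1.0]]
contact_force: [-1.0, -0.0, 1.2]
gripper_width: 0.0745
```

Emit:
{"method": "move_arm", "body": {
  "steps": [
    [0.15,[0,0,0],[0,0,0]],
    [0,[0,0,0],[0,0,0]],
    [0,[0,0,0],[0,0,0]],
    [0,[0,0,0],[0,0,0]],
    [0,[0,0,0],[0,0,0]],
    [0,[0,0,0],[0,0,0]]
  ]
}}

```text
time: 19.68
position: [0.4859, 0.2734, 0.1073]
eef_rot: [[-0.995, -0.105, -0.0], [-0.105, 0.995, -0.0], [0.0, -0.0, -1.0]]
contact_force: [-0.8, 0.3, 0.0]
gripper_width: 0.085
```

Emit:
{"method": "move_arm", "body": {
  "steps": [
    [0,[0,-1,-10],[0,0,0]],
    [0,[0,-1,-25],[0,0,0]],
    [0,[0,-1,-45],[0,0,0]],
    [0,[0,-1,-70],[0,0,0]],
    [0,[0,-1,-100],[0,0,0]],
    [0.3,[0,-1,-115],[0,0,0]],
    [0.5,[0,-1,-115],[0,0,0]]
  ]
}}

```text
time: 20.55
position: [0.4868, 0.2728, 0.2245]
eef_rot: [[-0.994, -0.105, 0.003], [-0.105, 0.994, 0.002], [-0.004, 0.001, -1.0]]
contact_force: [0.1, 0.2, -1.3]
gripper_width: 0.0517
```

Run:
```python
from h import *
s=st()
p=read_camera('side');t=read_camera('top');w=read_camera('wrist')
for n,q in(('side',p),('top',t),('wrist',w)):
    save(q,n+'11.png')
    for k in('roll','hook_a'):
        for r in spotter.silhouettes(k,q)[:3]: print(n,k,round(r['conf'],2),np.round(r['box']),np.argwhere(r['region']).mean(0)[::-1].round(1))
a=.067; u=-xb*np.cos(a)+yb*np.sin(a)
print('exp roll side',proj(p,HB+u*.084+[0,0,-.016]),'tipb',proj(p,tip(HB,1.504)),'tipa',proj(p,tip(HA,1.571)),'tipa wrist seat')
to([.4652,.0860,.22])
```

```text
20.55 [0.4868 0.2728 0.2245] [[-0.994, -0.105, 0.003], [-0.105, 0.994, 0.002], [-0.004, 0.001, -1.0]] [ 0.1   0.19 -1.33] 0.051662098974840295 [ 0.415 -0.077  1.867  0.     1.349 -1.261]
side roll 0.96 [302. 201. 325. 234.] [314.3 218.3]
side roll 0.74 [298. 202. 348. 216.] [334.1 209.1]
side roll 0.55 [265. 198. 293. 232.] [278.5 217. ]
side hook_a 0.71 [332. 237. 374. 247.] [354.5 240. ]
top roll 0.93 [162. 250. 210. 286.] [186.4 268.3]
top roll 0.5 [261. 234. 280. 242.] [269.1 237.8]
top hook_a 0.45 [359. 206. 369. 254.] [363.  230.1]
wrist roll 0.98 [261. 200. 383. 274.] [319.6 238. ]
wrist roll 0.69 [295. 182. 334. 362.] [316.3 288.4]
wrist roll 0.67 [493. 140. 596. 215.] [545. 181.]
wrist hook_a 0.95 [ 40. 192.  94. 332.] [ 69.3 255.8]
wrist hook_a 0.82 [309. 182. 338. 343.] [318.3 266.4]
wrist hook_a 0.23 [298. 180. 334. 358.] [317.1 279.8]
exp roll side [314.38521748 219.13401322] tipb [300.41148772 208.34860294] tipa [328.91277687 238.76140392] tipa wrist seat
shift mm [  39.9 -183.1    1.7] rot deg [-0.02 -0.07 -0.04]
```

The roll hangs exactly where expected: side centroid (314,218) against (314,219). Next I locate tip_a, since my accidental lift may have disturbed hook_a.

Run:
```python
from h import *
def dk(f,x0,x1,y0,y1):
    g=cv2.cvtColor(cv2.imread(f),6)[y0:y1,x0:x1].astype(float);i=np.where(g<45)
    return len(i[0]),(np.mean(i[1])+x0).round(2),(np.mean(i[0])+y0).round(2),(i[0].min()+y0,i[0].max()+y0)
for f in('s0','side11'): print(f,dk(f'pics/{f}.png',322,337,232,252))
for f in('t0','top11'): print(f,dk(f'pics/{f}.png',358,374,246,262))
```

```text
s0 (19, np.float64(328.89), np.float64(243.0), (np.int64(240), np.int64(246)))
side11 (17, np.float64(328.94), np.float64(242.65), (np.int64(240), np.int64(245)))
t0 (22, np.float64(364.18), np.float64(250.73), (np.int64(246), np.int64(254)))
top11 (14, np.float64(365.29), np.float64(252.5), (np.int64(251), np.int64(254)))
```

Tip_a is unchanged at (329,243) in the side view, so the hook is still seated. I'll go and grip it.

Emit:
{"method": "move_arm", "body": {
  "steps": [
    [0.5,[10,-45,0],[0,0,0]],
    [0.5,[20,-95,0],[0,0,0]],
    [0.5,[30,-145,0],[0,0,0]],
    [0.5,[38,-178,0],[0,0,0]],
    [0.5,[40,-183,15],[0,0,0]],
    [0.5,[40,-183,40],[0,0,0]],
    [0.5,[40,-183,60],[0,0,0]],
    [0.5,[40,-183,68],[0,0,0]]
  ]
}}

```text
time: 22.0
position: [0.4641, 0.0869, 0.1518]
eef_rot: [[-0.994, -0.106, -0.004], [-0.106, 0.994, 0.0], [0.004, 0.0, -1.0]]
contact_force: [-0.2, -0.4, 0.8]
gripper_width: 0.043
```

Emit:
{"method": "move_arm", "body": {
  "steps": [
    [0.8,[0,0,0],[0,0,0]],
    [1,[0,0,0],[0,0,0]],
    [1,[0,0,0],[0,0,0]],
    [1,[0,0,0],[0,0,0]],
    [1,[0,0,0],[0,0,0]]
  ],
  "grip_force": 25
}}

```text
time: 22.62
position: [0.4659, 0.0862, 0.1549]
eef_rot: [[-0.995, -0.105, 0.001], [-0.105, 0.995, 0.0], [-0.001, 0.0, -1.0]]
contact_force: [1.5, -0.2, -0.5]
gripper_width: 0.0081
```

Emit:
{"method": "move_arm", "body": {
  "steps": [
    [1,[0,0,-4],[0,0,0]],
    [1,[0,0,-8],[0,0,0]],
    [1,[0,0,-11],[0,0,0]],
    [1,[0,0,-11],[0,0,0]]
  ]
}}

```text
time: 23.12
position: [0.466, 0.0862, 0.1657]
eef_rot: [[-0.995, -0.105, 0.002], [-0.105, 0.995, 0.0], [-0.002, -0.0, -1.0]]
contact_force: [5.8, 1.2, -4.2]
gripper_width: 0.0085
```

Emit:
{"method": "move_arm", "body": {
  "steps": [
    [1,[-2,21,0],[0,0,0]],
    [1,[-7,41,0],[0,0,0]],
    [1,[-16,60,0],[0,0,0]],
    [1,[-28,77,0],[0,0,0]],
    [1,[-43,92,0],[0,0,0]],
    [1,[-60,104,0],[0,0,0]],
    [1,[-75,111,0],[0,0,0]],
    [1,[-84,114.5,0],[0,0,0]]
  ]
}}

```text
time: 24.12
position: [0.5371, 0.2092, 0.1646]
eef_rot: [[-0.994, -0.105, -0.002], [-0.105, 0.994, -0.0], [0.002, -0.0, -1.0]]
contact_force: [-0.8, -1.1, -4.4]
gripper_width: 0.008
```

Emit:
{"method": "move_arm", "body": {
  "steps": [
    [1,[0,0,3],[0,0,0]],
    [0.65,[0,0,3],[0,0,0]],
    [0.65,[0,0,3],[0,0,0]],
    [0.65,[0,0,-20],[0,0,0]],
    [1,[15,0,-22],[0,0,0]],
    [1,[28,0,-22],[0,0,0]],
    [1,[28,0,-5],[0,0,0]],
    [1,[28,0,10],[0,0,0]]
  ]
}}

```text
time: 25.12
position: [0.5081, 0.2057, 0.1531]
eef_rot: [[-0.994, -0.105, -0.002], [-0.105, 0.994, -0.001], [0.002, -0.0, -1.0]]
contact_force: [-0.1, -0.1, 0.2]
gripper_width: 0.0002
```

Run:
```python
from h import *
s=st()
w=read_camera('wrist');save(w,'w12.png');t=read_camera('top');save(t,'t12.png')
for n,q in(('w',w),('t',t)):
  for r in spotter.silhouettes('hook_a',q)[:3]: print(n,round(r['conf'],2),np.round(r['box']))
P=s['position']; print('finger rel hinge: out',-(P-HA)@xb,'along',(P-HA)@yb)
```

```text
25.125 [0.5081 0.2057 0.1531] [[-0.994, -0.105, -0.002], [-0.105, 0.994, -0.001], [0.002, -0.0, -1.0]] [-0.13 -0.07  0.24] 0.000230661252974203 [ 0.287 -0.037  1.952 -0.     1.229 -1.389]
w 0.55 [437. 178. 515. 368.]
w 0.5 [124. 386. 324. 398.]
t 0.62 [273. 249. 277. 261.]
finger rel hinge: out 0.06449206223131446 along 0.11551523818792228
```

Emit:
{"method": "move_arm", "body": {
  "steps": [
    [1,[-8,0,0],[0,0,0]],
    [1,[-14,1,0],[0,0,0]],
    [1,[-20,2,0],[0,0,0]],
    [1,[-25,3,0],[0,0,0]],
    [1,[-29,3,0],[0,0,0]],
    [1,[-32,3,0],[0,0,0]],
    [1,[-32,3,0],[0,0,0]]
  ]
}}

```text
time: 26.2
position: [0.5409, 0.2122, 0.1553]
eef_rot: [[-0.994, -0.105, 0.0], [-0.105, 0.994, -0.0], [-0.0, -0.0, -1.0]]
contact_force: [-0.4, 0.5, -0.3]
gripper_width: 0.0001
```

Emit:
{"method": "move_arm", "body": {
  "steps": [
    [1,[-1.5,0,0],[0,0,0]],
    [1,[-3,0,0],[0,0,0]],
    [1,[-3,0,0],[0,0,0]]
  ]
}}

```text
time: 26.58
position: [0.5437, 0.2126, 0.1553]
eef_rot: [[-0.994, -0.105, 0.0], [-0.105, 0.994, -0.0], [-0.0, -0.0, -1.0]]
contact_force: [-0.2, -0.3, 0.8]
gripper_width: -0.0002
```

Emit:
{"method": "move_arm", "body": {
  "steps": [
    [1,[-1.5,0,0],[0,0,0]],
    [1,[-3,0,0],[0,0,0]],
    [1,[-4,0,0],[0,0,0]],
    [1,[-4,0,0],[0,0,0]]
  ]
}}

```text
time: 27.08
position: [0.5477, 0.213, 0.1553]
eef_rot: [[-0.994, -0.105, 0.0], [-0.105, 0.994, -0.0], [-0.0, -0.0, -1.0]]
contact_force: [1.0, -0.0, 0.1]
gripper_width: -0.0003
```

Emit:
{"method": "move_arm", "body": {
  "steps": [
    [1,[-1.5,0,0],[0,0,0]],
    [1,[-3,0,0],[0,0,0]],
    [1,[-4,0,0],[0,0,0]],
    [1,[-4,0,0],[0,0,0]]
  ]
}}

```text
time: 27.58
position: [0.5517, 0.2134, 0.1553]
eef_rot: [[-0.994, -0.105, 0.0], [-0.105, 0.994, -0.0], [-0.0, -0.0, -1.0]]
contact_force: [-1.1, 0.4, 0.1]
gripper_width: 0.0002
```

Emit:
{"method": "move_arm", "body": {
  "steps": [
    [1,[-1,0,0],[0,0,0]],
    [1,[-2,0,0],[0,0,0]],
    [1,[-3,0,0],[0,0,0]],
    [1,[-3,0,0],[0,0,0]]
  ]
}}

```text
time: 28.08
position: [0.5546, 0.2137, 0.1553]
eef_rot: [[-0.995, -0.105, 0.0], [-0.105, 0.995, -0.0], [-0.0, -0.0, -1.0]]
contact_force: [-0.5, -0.0, -0.0]
gripper_width: 0.0001
```

Emit:
{"method": "move_arm", "body": {
  "steps": [
    [1,[-1,0,0],[0,0,0]],
    [1,[-2,0,0],[0,0,0]],
    [1,[-3,0,0],[0,0,0]],
    [1,[-3,0,0],[0,0,0]]
  ]
}}

```text
time: 28.58
position: [0.5576, 0.214, 0.1553]
eef_rot: [[-0.995, -0.105, 0.0], [-0.105, 0.995, -0.0], [-0.0, -0.0, -1.0]]
contact_force: [-1.1, 0.3, -0.1]
gripper_width: -0.0002
```

Emit:
{"method": "move_arm", "body": {
  "steps": [
    [1,[-1,0,0],[0,0,0]],
    [1,[-2,0,0],[0,0,0]],
    [1,[-3,0,0],[0,0,0]],
    [1,[-3,0,0],[0,0,0]]
  ]
}}

```text
time: 29.08
position: [0.5606, 0.2143, 0.1553]
eef_rot: [[-0.995, -0.105, 0.0], [-0.105, 0.995, -0.0], [-0.0, -0.0, -1.0]]
contact_force: [-0.3, 0.5, -0.2]
gripper_width: -0.0001
```

Run:
```python
from h import *
st();w=read_camera('wrist');save(w,'w13.png');print(np.hypot(0,0))
t=read_camera('side')
for r in spotter.silhouettes('hook_a',w)[:4]: print(round(r['conf'],2),np.round(r['box']))
```

```text
29.075 [0.5606 0.2143 0.1553] [[-0.995, -0.105, 0.0], [-0.105, 0.995, -0.0], [-0.0, -0.0, -1.0]] [-0.26  0.49 -0.2 ] -6.0165200061266724e-05 [ 0.276  0.074  1.835 -0.     1.232 -1.4  ]
0.0
0.83 [439.  49. 515. 302.]
0.7 [102. 309. 280. 346.]
```

```bash
cat >> h.py <<'E'
def barang(w,H,z=.15,lo=.065,hi=.112):
    for r in spotter.silhouettes('hook_a',w)[:4]:
        v,u=np.where(r['region']);X=np.array([fatz(w,(a,b),z) for a,b in zip(u[::3],v[::3])])-H
        al,ou=X@yb,-X@xb;m=(al>lo)&(al<hi)&(abs(ou)<.04)
        if m.sum()<20: continue
        bins=np.arange(lo,hi,.006);k=np.digitize(al[m],bins)
        print(round(r['conf'],2),r['box'],[(round(al[m][k==j].mean(),3),round(ou[m][k==j].mean(),4),round(np.ptp(ou[m][k==j]),4)) for j in np.unique(k)], 'fit',np.polyfit(al[m],ou[m],1).round(4))
E
python3 - <<'E'
from h import *
w=read_camera('wrist')
barang(w,HA,.148);barang(w,HA,.1545)
def at(X):
    c=w['R']@X+w['t'];th=np.arccos(c[2]/np.linalg.norm(c));n=np.hypot(*c[:2]);return (w['K'][:2,2]+w['K'][0,0]*th*c[:2]/n).round()
for s in(0.05,0,-.05,-.1):print(s,'tip top if seated',at(tip(HA,s)),'bar 60mm',at(HA+.06*(-np.sin(s)*xb+np.cos(s)*yb)))
E
```

```text
0.84 [101.4, 309.8, 280.6, 344.0] [(np.float64(0.068), np.float64(-0.0047), np.float64(0.0098)), (np.float64(0.074), np.float64(-0.0047), np.float64(0.0107)), (np.float64(0.08), np.float64(-0.0052), np.float64(0.0113)), (np.float64(0.086), np.float64(-0.0054), np.float64(0.0102)), (np.float64(0.092), np.float64(-0.0054), np.float64(0.0101)), (np.float64(0.098), np.float64(-0.0056), np.float64(0.0107))] fit [-0.0348 -0.0023]
0.23 [71.1, 293.4, 279.3, 346.7] [(np.float64(0.068), np.float64(-0.0049), np.float64(0.0099)), (np.float64(0.074), np.float64(-0.0048), np.float64(0.0108)), (np.float64(0.08), np.float64(-0.0049), np.float64(0.0107)), (np.float64(0.086), np.float64(-0.0053), np.float64(0.01)), (np.float64(0.092), np.float64(-0.0058), np.float64(0.0107)), (np.float64(0.097), np.float64(-0.0057), np.float64(0.0101))] fit [-0.0403 -0.0019]
0.84 [101.4, 309.8, 280.6, 344.0] [(np.float64(0.068), np.float64(-0.0003), np.float64(0.0097)), (np.float64(0.074), np.float64(-0.0002), np.float64(0.0102)), (np.float64(0.08), np.float64(-0.0007), np.float64(0.0108)), (np.float64(0.086), np.floa
[... 247 characters left out ...]
71.1, 293.4, 279.3, 346.7] [(np.float64(0.068), np.float64(-0.0003), np.float64(0.0096)), (np.float64(0.074), np.float64(-0.0004), np.float64(0.0103)), (np.float64(0.08), np.float64(-0.0004), np.float64(0.0103)), (np.float64(0.086), np.float64(-0.0009), np.float64(0.0096)), (np.float64(0.092), np.float64(-0.0012), np.float64(0.0102)), (np.float64(0.098), np.float64(-0.0014), np.float64(0.0097)), (np.float64(0.101), np.float64(0.0004), np.float64(0.0))] fit [-0.0402  0.0026]
0.05 tip top if seated [318. 339.] bar 60mm [195. 317.]
0 tip top if seated [318. 350.] bar 60mm [196. 322.]
-0.05 tip top if seated [318. 361.] bar 60mm [197. 328.]
-0.1 tip top if seated [317. 372.] bar 60mm [197. 332.]
```

The bar fit gives a swing of about −0.035 rad, which matches the finger position. The hook is still riding on the shoe, so I keep feeling.

Emit:
{"method": "move_arm", "body": {
  "steps": [
    [1,[-1,0,0],[0,0,0]],
    [1,[-2,0,0],[0,0,0]],
    [1,[-3,0,0],[0,0,0]],
    [1,[-3,0,0],[0,0,0]]
  ]
}}

```text
time: 29.88
position: [0.5637, 0.2147, 0.1554]
eef_rot: [[-0.995, -0.105, 0.0], [-0.105, 0.995, 0.0], [-0.0, 0.0, -1.0]]
contact_force: [-0.8, 0.9, 0.5]
gripper_width: -0.0001
```

Emit:
{"method": "move_arm", "body": {
  "steps": [
    [1,[-1,0,0],[0,0,0]],
    [1,[-2,0,0],[0,0,0]],
    [1,[-2.5,0,0],[0,0,0]],
    [1,[-2.5,0,0],[0,0,0]]
  ]
}}

```text
time: 30.38
position: [0.566, 0.215, 0.1553]
eef_rot: [[-0.994, -0.105, 0.0], [-0.105, 0.994, 0.0], [-0.0, 0.0, -1.0]]
contact_force: [-0.3, 0.4, 0.2]
gripper_width: 0.0003
```

Emit:
{"method": "move_arm", "body": {
  "steps": [
    [1,[-1,0,0],[0,0,0]],
    [1,[-2,0,0],[0,0,0]],
    [1,[-2.5,0,0],[0,0,0]],
    [1,[-2.5,0,0],[0,0,0]]
  ]
}}

```text
time: 30.88
position: [0.5681, 0.2152, 0.1552]
eef_rot: [[-0.994, -0.105, -0.001], [-0.105, 0.994, -0.0], [0.001, -0.0, -1.0]]
contact_force: [-2.1, -0.2, 1.2]
gripper_width: 0.0
```

Run:
```python
from h import *
st()
w=read_camera('wrist');save(w,'w14.png')
barang(w,HA,.1545)
g=cv2.cvtColor(w['frame'],4)[270:390,60:360];o=cv2.imread('pics/w12.png')[240:440,60:360]
cv2.imwrite('pics/w14c.png',np.vstack([cv2.resize(g,(750,300),interpolation=2),cv2.resize(cv2.imread('pics/w13.png')[270:390,60:360],(750,300),interpolation=2)]))
```

```text
30.875 [0.5681 0.2152 0.1552] [[-0.994, -0.105, -0.001], [-0.105, 0.994, -0.0], [0.001, -0.0, -1.0]] [-2.06 -0.23  1.18] 2.3521085935104716e-05 [ 0.274  0.091  1.818  0.     1.234 -1.402]
0.75 [104.0, 293.5, 281.8, 333.9] [(np.float64(0.068), np.float64(-0.0006), np.float64(0.0096)), (np.float64(0.074), np.float64(-0.0009), np.float64(0.0099)), (np.float64(0.08), np.float64(-0.0017), np.float64(0.0097)), (np.float64(0.086), np.float64(-0.0022), np.float64(0.0098)), (np.float64(0.092), np.float64(-0.003), np.float64(0.0097)), (np.float64(0.098), np.float64(-0.0035), np.float64(0.0092)), (np.float64(0.102), np.float64(-0.0026), np.float64(0.0088))] fit [-0.096  0.006]
0.55 [2.6, 192.4, 640.0, 429.0] [(np.float64(0.068), np.float64(0.022), np.float64(0.0358)), (np.float64(0.074), np.float64(0.0148), np.float64(0.0468)), (np.float64(0.08), np.float64(0.011), np.float64(0.0456)), (np.float64(0.086), np.float64(0.0101), np.float64(0.0494)), (np.float64(0.092), np.float64(0.0089), np.float64(0.05)), (np.float64(0.098), np.float64(0.011), np.float64(0.048)), (np.float64(0.104), np.float64(0.0177), np.float64(0.0287)), (np.float64(0.11), np.float64(0.0198), np.float64(0.0214))] fit [-0.0543  0.0186]
```

View pics/w14c.png

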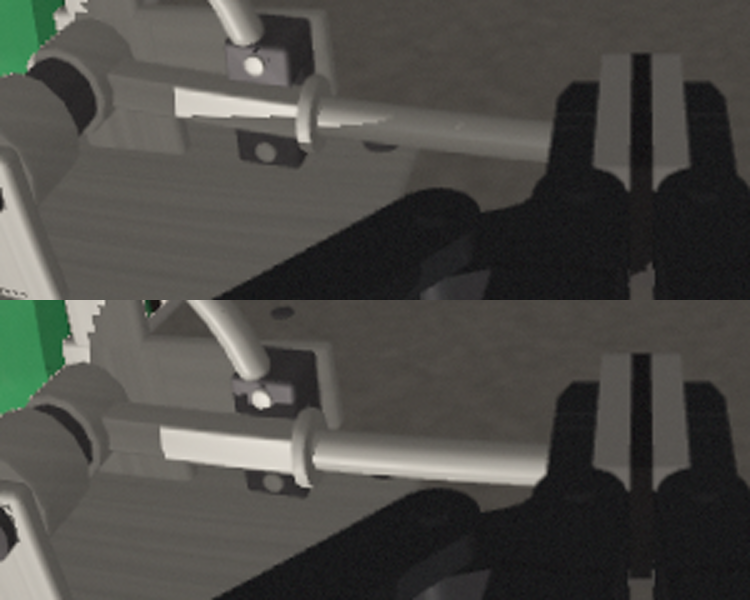

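In the top half (now) the bar lies midway between the shoe's two halves, whose dots are at (252,65) and (265,150). In the earlier view below it covered the front half. The force is starting to rise, so I push 1 mm more to confirm.

Emit:
{"method": "move_arm", "body": {
  "steps": [
    [1,[-0.5,0,0],[0,0,0]],
    [1,[-1,0,0],[0,0,0]],
    [1,[-1,0,0],[0,0,0]]
  ]
}}

```text
time: 31.35
position: [0.5687, 0.2152, 0.155]
eef_rot: [[-0.994, -0.105, -0.002], [-0.105, 0.994, -0.0], [0.002, -0.0, -1.0]]
contact_force: [-5.0, -2.0, 1.9]
gripper_width: 0.0002
```

It resists at 5 N, and the tip is at about −0.106 rad, which is short of the −0.15 stop. I'll back off and check the tip height with the cameras.

Emit:
{"method": "move_arm", "body": {
  "steps": [
    [1,[5,0,0],[0,0,0]],
    [1,[15,0,0],[0,0,0]],
    [1,[20,0,-25],[0,0,0]],
    [1,[20,-10,-60],[0,0,0]],
    [1,[60,-30,-100],[0,0,0]],
    [1,[110,-60,-130],[0,0,0]],
    [1,[150,-90,-150],[0,0,0]],
    [1,[150,-90,-150],[0,0,0]]
  ]
}}

```text
time: 32.35
position: [0.4291, 0.109, 0.3087]
eef_rot: [[-0.995, -0.103, 0.008], [-0.103, 0.995, 0.001], [-0.008, -0.0, -1.0]]
contact_force: [0.7, -0.1, -0.4]
gripper_width: -0.0002
```

Run:
```python
from h import *
st()
p=read_camera('side');t=read_camera('top');save(p,'s15.png');save(t,'t15.png')
for n,q in(('side',p),('top',t)):
  g=q['frame'].max(2).astype(int)
  for s in(-.1,): 
    e=proj(q,tip(HA,s));e2=proj(q,tip(HA,s)+[0,0,.0065]);print(n,'exp tip seated',e.round(1),'raised',e2.round(1))
    x,y=e.astype(int);print(g[y-8:y+12,x-7:x+8])
  for k in('roll','hook_a'):
    for r in spotter.silhouettes(k,q)[:4]: print(n,k,round(r['conf'],2),np.round(r['box'],1))
```

```text
32.35 [0.4291 0.109  0.3087] [[-0.995, -0.103, 0.008], [-0.103, 0.995, 0.001], [-0.008, -0.0, -1.0]] [ 0.73 -0.08 -0.42] -0.00023231656706992342 [ 0.128 -0.397  1.99  -0.     1.54  -1.546]
side exp tip seated [358.7 209.2] raised [358.7 206.8]
[[ 94  94  96  95  93  95  94  99 100  88  75  76  77  79  85]
 [ 95  94  95  96  95  95  96  99 102  89  75  76  78  75  77]
 [ 96  95  95  95  95  94  95  99 102  88  75  77  77  76  75]
 [ 96  97  94  95  95  95  94  99 100  88  76  76  77  75  77]
 [ 95  97  95  95  95  95  96  99 100  88  76  77  75  77  77]
 [ 95  96  96  96  95  95  94  99 101  89  75  76  77  77  78]
 [ 94  95  97  96  96  95  94 100 101  86  76  77  75  77  79]
 [ 95  95  95  94  95  96  96 100 100  87  76  76  77  76  78]
 [ 95  94  95  95  95  96  89  80  78  77  77  76  76  76  78]
 [ 96  96  95  93  95  91  72  48  50  58  70  77  76  78  78]
 [ 97  97  97  96  96  85  54  30  39  46  65  78  76  77  77]
 [ 97  98  98  96  96  81  46  28  31  42  64  77  76  78  76]
 [ 97  99 103 105 102  82  48  25  28  39  63  77  77  78  78]
 [105 108 109 108 103  82  47  26  27
[... 1098 characters left out ...]
33]
 [33 32 34 36 33 31 16 17 18 21 21 33 33 33 35]
 [35 36 36 35 34 33 19 11 11 12 28 50 55 53 52]
 [33 35 36 33 35 34 17  6  9  5 31 61 65 64 63]
 [34 34 35 35 34 36 26 14  5  9 50 56 57 56 57]
 [35 35 34 35 35 35 33 27 26 33 39 39 41 42 43]
 [35 34 35 32 33 33 35 34 34 36 34 36 35 35 35]
 [35 35 36 34 35 36 35 34 33 36 34 36 34 33 35]
 [34 33 36 36 34 35 34 36 34 35 35 35 35 33 35]
 [35 36 35 36 34 34 34 35 35 34 35 35 34 36 35]
 [35 35 36 33 35 34 34 36 36 34 35 36 36 34 36]
 [35 33 34 34 35 34 34 36 37 35 35 36 36 34 36]]
top hook_a 0.48 [304.6 196.9 323.3 198.4]
top hook_a 0.47 [273.5 210.6 279.4 259.8]
top hook_a 0.36 [198.6 165.8 382.8 236.5]
top hook_a 0.16 [273.9 205.7 284.3 257.7]
```

The tip's first dark row in the side view is 210. A seated hook should show near 209 and a raised one near 207, so hook_a is down in its notch. The roll box shifted 2 px, so I compare the pictures directly and then hand in.

Run:
```python
from h import *
a=cv2.imread('pics/side11.png');b=cv2.imread('pics/s15.png');
for n,(x0,x1,y0,y1) in dict(roll=(300,312,200,236),tipb=(296,304,203,214)).items():
    r=cv2.matchTemplate(b[y0-8:y1+8,x0-8:x1+8],a[y0:y1,x0:x1],cv2.TM_CCOEFF_NORMED);_,v,_,l=cv2.minMaxLoc(r);print(n,v,l[0]-8,l[1]-8)
p=read_camera('side')
for k,z in(('amber_bottle',0),('ointment_jar',0),('beaker',0)): print(k,[np.round(r['box']).tolist() for r in spotter.silhouettes(k,p)[:1]])
s=st()
if v>.8 and max(abs(l[0]-8),abs(l[1]-8))<=1: workorder.job_done();print('handed in')
```

```text
roll 0.9945105910301208 0 0
tipb 0.998619794845581 0 0
amber_bottle [[288.0, 215.0, 307.0, 248.0]]
ointment_jar [[327.0, 257.0, 350.0, 291.0]]
beaker [[331.0, 325.0, 360.0, 368.0]]
32.85 [0.4299 0.1104 0.3046] [[-0.994, -0.105, -0.002], [-0.105, 0.994, -0.0], [0.002, -0.0, -1.0]] [ 0.07 -1.43 -0.33] -0.0001636857096767964 [ 0.13  -0.386  1.989  0.     1.54  -1.546]
the job is handed in; nothing more can be done
handed in
```

I unfolded hook_b and locked it out, hung the roll on it, and folded hook_a flat. The job was handed in at about 33 s, and all the final checks passed.

- **hook_b:** it is locked at about 1.50 rad and resisted with about 4 N when pushed lightly from either side.
- **Roll:** it hangs on hook_b with its centre about 84 mm from the hinge. The camera puts it within 1 px of the expected place, and it did not move while I folded the other hook.
- **hook_a:** it dropped in at about −0.10 rad and resisted at 5 N. I tested only the inward side, because a finger would not fit safely behind it. The side camera puts its tip near the seated height, about 2–3 px below where it would show if raised.
- **Bottle, jar and beaker:** all three are within a few pixels of their starting places in the side view, and the arm is clear of everything.

**Mistake:** while taking the roll off hook_a I raised it 24 mm too far. That lifted hook_a a few millimetres, with under 5 N at the wrist. I lowered it straight back, and the hook was still where it started.

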